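# Load a sample tube and index the carriage to the reader

### The job

Take the red-capped sample tube from the orange rack, stand it cap up, fully down in the white socket of the blue carriage, and let go of it. Then pull the red plunger knob up to unlock the carriage, slide the carriage to the very next hole towards the reader head with the green top (not past it), and let the pin drop fully into that hole so that the tube stands squarely in front of the reader. Finish while still gripping the plunger knob, keeping the pin engaged, and leave the blue-capped tube, the jar and the amber bottle where they stand.

Things in the scene. Friction and masses are not known exactly. Their poses are not given: they have to be found in the camera images.
- tube_red_mid (a point): Centre (half-way up) of the red-capped sample tube, standing upright in an end hole of the orange rack. Clear tube 13 mm in diameter with a round bottom, total length 85 mm; its red cap is 17 mm in diameter and is the top 20 mm, so the cap's middle is 32.5 mm above this point and the tube's bottom 42.5 mm below it. 20 g; the tube's z axis runs up its length. In the rack its bottom is 6 mm above the table.
- tube_blue_mid (a point): Centre of a tube of the same size with a blue cap, standing in the other end hole of the rack, 88 mm from the red one; to be left there.
- rack: Orange rack fixed to the table, 44 mm along its x, 124 mm along its y, 40 mm high, with a row of five holes (16.5 mm wide, 34 mm deep) along its y, 22 mm apart; the tubes are in the two end holes. Origin at the centre of its underside. Red and blue may be at either end.
- track: Indexing track fixed to the table, 130 mm along its x, 250 mm along its y, 30 mm high, origin at the centre of its underside. The blue carriage slides on it along the track's y axis. Its rear bar, 30 mm from the centre on the +x side, has five locking holes 40 mm apart along y, the middle one at the track's centre, where the carriage starts locked.
- socket (a point): Centre of the mouth of the hole in the white socket block on the blue carriage (30 mm from the track's centre line on the -x side), 73 mm above the table. The hole is vertical, 16 mm in diameter and 28 mm deep; the block is 36 x 44 mm, and stands 30 mm above the carriage's 110 (x) x 60 (y) mm plate. A seated tube has its centre 14.5 mm above this point and its cap's middle 47 mm above it.
- knob (a point): Centre of the red plunger knob on the carriage, an upright cylinder 26 mm in diameter and 30 mm high, 60 mm from the socket in the track's +x direction; 94 mm above the table while the pin is in. It rises with the plunger and travels with the carriage. Below it is a 22 mm wide steel boss, whose top is 4 mm below the knob; free all round down to the carriage plate, 43 mm above the table.
- plunger (a joint): Height (m) by which the plunger is pulled up: 0 = pin fully in a hole, end stop at 0.016. The pin (8 mm, rounded tip, in 10 mm wide holes) is 9 mm deep in the hole: above about 0.010 the carriage is free to slide. A spring pushes it down with 2 N at 0 and 5.5 N at 0.016. If the pin rests on the bar between holes the value stays near 0.009.
- carriage (a joint): Position (m) of the carriage along the track's +y axis: 0 at the start (middle hole); holes at -0.08, -0.04, 0, 0.04 and 0.08. Sliding friction about 1.5 N, carriage 0.5 kg.
- reader: Reader head fixed beside the track on its -x side: a white post 34 x 34 mm, 102 mm high, with a bright green top and a lens facing the track, in front of the hole on one side of the carriage's start (40 mm along the track's y axis, + or -). Origin at the centre of its underside, y axis parallel to the track's. The tube stands squarely before it when the carriage is locked in that hole.
- blank: Blank head: the same post all in grey without a lens, in front of the neighbouring hole on the other side. Not the target.
- reagent: Amber reagent bottle with black cap, 60 mm wide, 120 mm high, standing at the side of the work, origin at its underside. Leave it alone.
- jar: Clear jar with white lid, 64 mm wide, 80 mm high, standing at the side of the work, origin at its underside. Leave it alone.

How it is judged:
By the outcome, as a careful person would: the job done as asked, in the order asked, and still so for the second after the job is handed in, while the arm keeps its last pose, push and grip.
It also fails if it takes over 48 s, if anything falls off the work surface, if the arm or the gripper's body presses on something with over 40 N, if the wrist force passes 120 N, or if a joint passes its speed limit or range.

### The arm

A 6-joint arm with a two-finger parallel gripper is mounted at the origin on the work surface. World frame = base frame: x ahead of the robot, y to its left, z up, the work surface at z = 0. Lengths are in m, angles in degrees, forces in N, time in s.
With the tool pointing down it reaches from about 0.4 to 0.825 m from the base axis. Payload 7 kg.
Tool frame: the origin (TCP) lies midway between the tips of the shut fingers; the grasp point (between the pads) lies 19 mm behind it; x points along the fingers, z is the direction in which the jaws open and shut, and the axes are right-handed (so a half turn about x gives the same grasp; the last joint's range is limited). The gripper opens to 88 mm and grips with 3 to 60 N. Pads are 19 mm wide; open, the fingers measure 130 mm over their backs; the gripper's body (78 mm by 193 mm) begins 47 mm behind the grasp point.
Start: joints at [90.247, 20.546, 0.682, 0, -70.136, -16.507], TCP at [0.189, 0.648, 0.191] pointing down, gripper open.
Joint ranges: [-176.03, 176.03], [-82.01, 121.73], [-58.28, 71.71], [-173.87, 95.51], [-174.79, -0.11], [-173.66, 173.66]. Speed limits (degrees/s): [136.94, 136.94, 172.46, 180, 180, 180].

### API

Orientations are given as [roll, pitch, yaw] about the fixed x, y, z axes, in that order (R = Rz(yaw) Ry(pitch) Rx(roll)).
In Python, from plant import ctrl gives the robot as it stands. The module is installed in compiled form; this text tells all that it offers.
- The arm moves only by the tool servo_tool, never from a script. Its argument "deltas" is a list of rows, each a list of 3 entries, a list of its own where there are three numbers: the turn, a rotation vector about the tool's x, y, z in degrees, then the shift along the tool's x, y, z in cm, then the finger opening in cm, from 0 to 8.76. A call has 1 to 5 rows; each row is the pose to reach, as a shift and turn from the pose measured when the call began, along the tool's axes at that moment; what a row does not reach only later rows make up. A row lasts 1/10 s, in which the tool goes at most 50 mm and 8.59 degrees, less where a joint would pass 70% of its speed; a pose out of reach is approached as far as the arm can. A call with a gripper value outside its range is refused whole. The fingers move at their own pace and stop on an object; the grip force is fixed at half the most. Time passes only in rows, so rows that repeat a pose let the fingers close. It gives the time, the measured TCP pose, the force and the opening at its end, in the units of the state.
- ctrl.get_obs(): the state, without advancing time (a new reading comes with each control period).
- ctrl.snapshot(name): name is "side" or "top"; returns a dict with "image" (400x640x3 uint8, red, green, blue), "vertical_fov" (degrees; the focal length in pixels is half the picture's height over the tangent of half this angle, whatever the lens; pixels are square), "cx", "cy" (the principal point, pixels), "rvec" (rotation vector, rad) and "tvec" (3), from world to camera coordinates, as OpenCV has them. Camera axes: x right, y down, z forward; pixel columns grow to the right and rows downward; lengths in m; the calibration is good to about 2 mm. A picture is of the moment at which its call begins. There is no depth.
- ctrl.close_job(): hands the job in, once; it reports no verdict.
The state is a dict: "clock": time; "joint_pos": joint angles; "qvel": joint speeds; "tau": joint torques, N m; "tool_pos": TCP position; "orientation": TCP orientation; "force": force on the tool from outside, world axes, zero at the start; "moment": the same for the moment, N m; "opening": finger opening in m.
Only numpy, scipy, OpenCV 4.12 (cv2) and the standard library are available. Lean on these libraries where they do the work, as an engineer would, in place of code of your own. Each camera call takes 0.05 s, during which the arm holds its last target. There are 200 camera calls.

## Working session

There is one attempt and no reset: what is moved stays moved. The work goes in short steps, Python scripts to look and compute and a tool call to move; the robot and the scene stay as the last step left them, time stands still between calls to the robot, and variables do not carry over. Pictures are saved under pics/ and viewed, on a budget of 10 in all, crops included, one or two more only if the job needs it, and the job is handed in when it is done.

Besides the shell and the picture viewer there is one more tool, called after "Emit:" as name(argument=value, ...) on one line, values as JSON. servo_tool: Moves the arm, as the interface text tells. Its arguments: {"type":"object","properties":{"deltas":{"type":"array","items":{"type":"array"}}},"required":["deltas"]}

```bash
mkdir -p pics
cat > h.py <<'E'
import numpy as np, cv2
from plant import ctrl
from scipy.spatial.transform import Rotation as Ro
def snap(n,f=None):
    s=ctrl.snapshot(n)
    if f: cv2.imwrite('pics/'+f,cv2.cvtColor(s['image'],cv2.COLOR_RGB2BGR))
    return s
def cam(s):
    h=s['image'].shape[0]; F=h/2/np.tan(np.radians(s['vertical_fov'])/2)
    R=cv2.Rodrigues(np.array(s['rvec'],float))[0]; return F,R,np.array(s['tvec'],float).ravel()
def onz(s,u,v,z):
    F,R,t=cam(s); d=R.T@np.array([(u-s['cx'])/F,(v-s['cy'])/F,1]); c=-R.T@t
    return c+d*(z-c[2])/d[2]
def proj(s,p):
    F,R,t=cam(s); q=R@np.array(p)+t; return q[:2]/q[2]*F+[s['cx'],s['cy']]
def blobs(s,lo,hi,amin=30):
    hsv=cv2.cvtColor(s['image'],cv2.COLOR_RGB2HSV); m=cv2.inRange(hsv,lo,hi)
    n,l,st,c=cv2.connectedComponentsWithStats(m)
    return [(st[i].tolist(),c[i].round(1).tolist()) for i in range(1,n) if st[i][4]>=amin]
def pose():
    o=ctrl.get_obs(); return np.array(o['tool_pos']),Ro.from_euler('xyz',o['orientation'],degrees=True),o
E
python3 - <<'E'
from h import *
for n in('top','side'):
    s=snap(n,n+'0.png'); F,R,t=cam(s); print(n,F,s['cx'],s['cy'],(-R.T@t).round(3),R[2].round(3))
    for k,lo,hi in[('red',(0,150,80),(6,255,255)),('red2',(172,150,80),(180,255,255)),('green',(45,120,80),(80,255,255)),('blue',(100,120,60),(125,255,255)),('orange',(8,150,100),(20,255,255))]:
        print(k,blobs(s,lo,hi))
print({k:np.round(v,3) for k,v in ctrl.get_obs().items()}); print(pose()[1].as_matrix().round(3))
E
```

```text
top 396.8138991857188 316.59183738950895 197.07100716998065 [0.382 0.007 1.027] [ 0.123 -0.005 -0.992]
red [([0, 76, 8, 12, 68], [3.6, 81.5]), ([12, 145, 82, 53, 1728], [59.6, 173.4]), ([243, 152, 9, 10, 67], [246.8, 156.1]), ([407, 162, 7, 7, 34], [410.6, 165.0])]
red2 []
green [([232, 203, 12, 12, 118], [237.6, 208.4])]
blue [([42, 151, 11, 12, 100], [47.1, 156.5]), ([16, 153, 12, 11, 108], [21.7, 158.1]), ([253, 152, 8, 8, 45], [257.3, 154.9]), ([240, 159, 25, 18, 201], [250.7, 169.4]), ([67, 174, 11, 11, 94], [71.9, 179.0]), ([16, 177, 12, 12, 111], [21.2, 182.4])]
orange [([364, 160, 51, 25, 661], [389.1, 172.8])]
side 429.952639287236 319.39334655004126 198.72542752608305 [ 0.416 -0.829  0.701] [ 0.081  0.803 -0.59 ]
red [([296, 93, 41, 34, 575], [317.2, 112.3]), ([342, 154, 8, 7, 36], [345.7, 156.6]), ([367, 261, 7, 11, 52], [369.9, 266.1])]
red2 []
green [([294, 154, 11, 7, 52], [298.9, 156.9])]
blue [([186, 29, 126, 36, 3495], [258.3, 47.4]), ([318, 89, 9, 10, 43], [322.0, 93.6]), ([314, 172, 33, 16, 160], [332.1, 180.6]), ([352, 234, 6, 10, 47], [354.1, 238.2])]
orange [([56, 108, 35, 20, 242], [73.3, 116.1]), ([434, 117, 11, 14, 80], [439.3, 122.8]), ([342, 247, 39, 55, 915], [361.8, 273.7])]
{'clock': np.float64(0.1), 'joint_pos': array([ 9.0245e+01,  2.0586e+01,  6.4100e-01, -1.6000e-02, -7.0136e+01,
       -1.6507e+01]), 'qvel': array([-0.017, -0.008,  0.082,  0.026, -0.024,  0.063]), 'tau': array([-3.0000e-03, -5.8417e+01,  2.9375e+01,  7.0160e+00,  1.0000e-02,
       -0.0000e+00]), 'tool_pos': array([0.189, 0.648, 0.191]), 'orientation': array([   6.099,   89.917, -100.168]), 'force': array([-0.202,  0.498,  0.16 ]), 'moment': array([ 0.06 , -0.042,  0.006]), 'opening': np.float64(0.087)}
[[-0.     0.96  -0.28 ]
 [-0.001 -0.28  -0.96 ]
 [-1.     0.     0.001]]
```

View pics/top0.png

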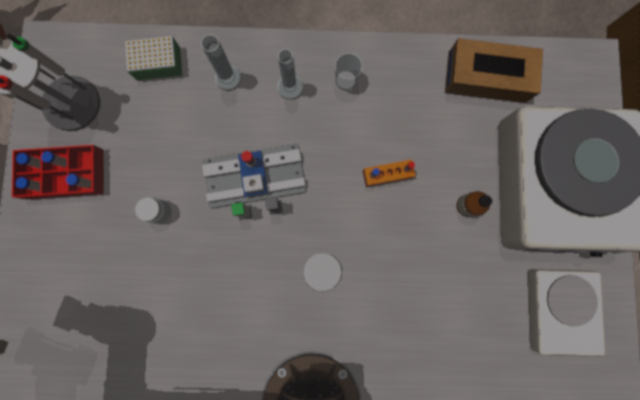

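View pics/side0.png

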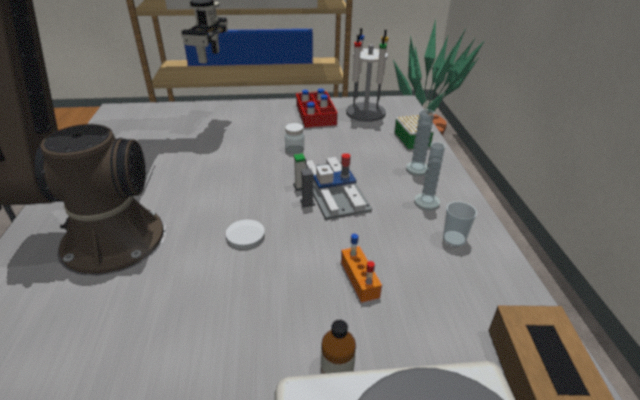

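Top: red knob (247,156), socket ~(252,183), green reader (238,208), grey blank (275,205), red cap (411,165), blue cap (~376,173). Side: knob (346,157), red cap (370,266), blue cap (354,238), green (299,157).

Run:
```python
from h import *
T=snap('top');S=snap('side')
def tri(a,b):
    A=[]
    for s,(u,v) in((T,a),(S,b)):
        F,R,t=cam(s);P=np.c_[R,t];x=(u-s['cx'])/F;y=(v-s['cy'])/F
        A+=[x*P[2]-P[0],y*P[2]-P[1]]
    X=np.linalg.svd(np.array(A))[2][3];X=X[:3]/X[3]
    return X.round(4),np.round(proj(T,X)-a,1),np.round(proj(S,X)-b,1)
print('blobT',[(b) for b in blobs(T,(100,120,60),(125,255,255),8) if b[0][0]>230],[(b) for b in blobs(S,(100,120,60),(125,255,255),8)])
print('knob',onz(T,246.8,156.1,.105).round(4),onz(S,345.7,156.6,.098).round(4),tri((246.8,156.1),(345.7,156.6)))
print('redcap',onz(T,410.6,165,.087).round(4),onz(S,369.9,266.1,.0825).round(4),tri((410.6,165),(369.9,266.1)))
print('green',onz(T,237.6,208.4,.1).round(4),onz(S,298.9,156.9,.1).round(4))
print('rack',onz(T,389.1,172.8,.036).round(4),onz(S,361.8,273.7,.03).round(4))
# masks: white blobs near track, orange rect, rect of track
print(proj(T,(0,0,0)),proj(S,(0,0,0)), proj(T,(0,0,.1)))
for z in(255,):
    im=T['image'][135:225,195:315]; cv2.imwrite('pics/a.png',cv2.cvtColor(cv2.resize(im,None,fx=6,fy=6,interpolation=cv2.INTER_CUBIC),cv2.COLOR_RGB2BGR))
```

```text
blobT [([253, 152, 8, 8, 43], [257.2, 154.9]), ([240, 159, 25, 18, 201], [250.8, 169.4]), ([373, 169, 6, 6, 25], [375.4, 171.8]), ([245, 194, 7, 2, 9], [247.4, 194.2])] [([186, 29, 126, 36, 3498], [258.2, 47.3]), ([360, 35, 3, 4, 12], [361.0, 36.5]), ([318, 89, 9, 11, 45], [322.1, 93.8]), ([303, 90, 5, 4, 18], [304.8, 91.5]), ([307, 102, 7, 5, 27], [310.4, 104.0]), ([314, 172, 31, 16, 159], [331.5, 180.6]), ([349, 175, 6, 7, 25], [351.1, 178.2]), ([352, 234, 6, 10, 47], [354.2, 238.1])]
knob [0.5886 0.171  0.105 ] [0.5891 0.1797 0.098 ] (array([0.5884, 0.1714, 0.1031]), array([-0. ,  0.3]), array([ 0.2, -0. ]))
redcap [ 0.5832 -0.2217  0.087 ] [ 0.5807 -0.2246  0.0825] (array([ 0.5828, -0.223 ,  0.0812]), array([-0. ,  0.7]), array([ 0.8, -0.2]))
green [0.4643 0.187  0.1   ] [0.461  0.1846 0.1   ]
rack [ 0.5722 -0.1795  0.036 ] [ 0.5732 -0.1942  0.03  ]
[311.46570309 403.23527679] [114.34420065 238.63410217] [311.25673338 421.1045601 ]
```

View pics/a.png

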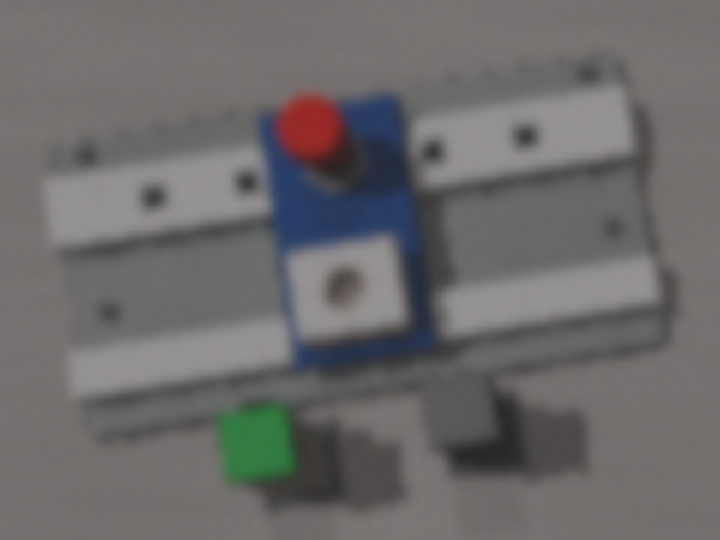

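Run:
```python
from h import *
T=snap('top')
c=lambda x,y,z: onz(T,195+(x+.5)/6-.5,135+(y+.5)/6-.5,z)
H=np.array([c(x,y,.03) for x,y in((152,197),(247,182),(432,151),(525,136))]); print(H.round(4),np.linalg.norm(np.diff(H,axis=0),axis=1))
print('sock',c(345,287,.073),'knobtop',c(310,128,.109),'green',c(258,444,.102),'blank',c(462,410,.102))
d=H[0]-H[3]; print('track y dir yaw', np.degrees(np.arctan2(d[1],d[0])), 'mid',H.mean(0))
S=snap('side'); 
print('bluecap',onz(T,375.4,171.8,.087),onz(S,354.2,238.1,.0825))
im=T['image'][145:195,355:425]; cv2.imwrite('pics/b.png',cv2.cvtColor(cv2.resize(im,None,fx=8,fy=8,interpolation=cv2.INTER_CUBIC),cv2.COLOR_RGB2BGR))
```

```text
[[0.5739 0.2512 0.03  ]
 [0.5816 0.2113 0.03  ]
 [0.5975 0.1333 0.03  ]
 [0.6053 0.094  0.03  ]] [0.04066439 0.07956734 0.04009576]
sock [0.53102268 0.16055127 0.073     ] knobtop [0.58812608 0.17161475 0.109     ] green [0.46364459 0.18663324 0.102     ] blank [0.4793642  0.10790614 0.102     ]
track y dir yaw 101.29538652363368 mid [0.58957015 0.17247622 0.03      ]
bluecap [ 0.56385303 -0.13682551  0.087     ] [ 0.56268896 -0.13816865  0.0825    ]
```

View pics/b.png

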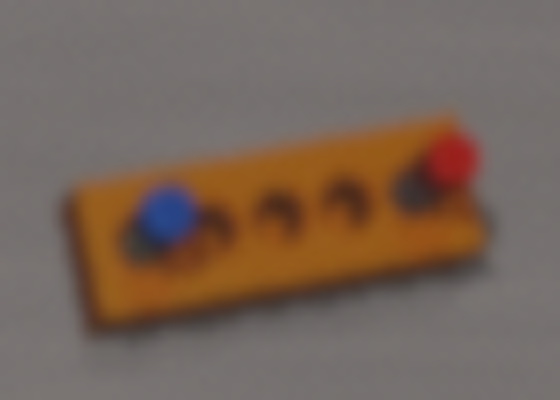

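Crop b shows red cap at (454,158) → image (411.3,164.3), blue at the other end; rack long axis about 102° like the track. Hole spacings and the 60/88 mm checks agree to ~1–2 mm. Reader lies on track +y (yaw ≈101.3°). I'll grip with jaws along that direction throughout.

```bash
cat > go.py <<'E'
import sys
from h import *
x,y,z,yaw=map(float,sys.argv[1:5])
p,R,o=pose()
Y=np.radians(yaw); zt=np.array([np.cos(Y),np.sin(Y),0]); xt=np.array([0,0,-1.]); 
Rt=Ro.from_matrix(np.c_[xt,np.cross(zt,xt),zt])
print('turn',(R.inv()*Rt).as_rotvec(degrees=True).round(2),'shift',(R.inv().apply(np.array([x,y,z])-p)*100).round(2))
print('t',round(o['clock'],2),'tcp',p.round(4),'zaxis yaw',np.degrees(np.arctan2(*R.as_matrix()[[1,0],2])).round(2),'j',np.round(o['joint_pos'],1),'F',np.round(o['force'],1),'op',round(float(o['opening']),4))
E
python3 go.py .582 -.223 .16 -78
```

```text
turn [-28.26   0.03   0.  ] shift [ 3.15 62.11 72.59]
t 0.3 tcp [0.189  0.6478 0.1911] zaxis yaw -106.26 j [ 90.2  20.6   0.7  -0.  -70.1 -16.5] F [0.1 0.5 0.1] op 0.0874
```

Emit:
servo_tool(deltas=[[[-8, 0, 0], [0, 3.2, 3.7], 8.7], [[-16, 0, 0], [0, 6.4, 7.4], 8.7], [[-24, 0, 0], [0, 9.6, 11.1], 8.7], [[-28.2, 0, 0], [0, 12.8, 14.8], 8.7], [[-28.2, 0, 0], [0, 16, 18.5], 8.7]])

```text
clock: 0.8
tool_pos: [0.2912, 0.4236, 0.1912]
orientation: [0.4, 90.0, -77.4]
force: [1.7, -0.8, 0.7]
opening: 0.0869
```

```bash
python3 go.py .582 -.223 .16 -78
```

```text
turn [ 0.12  0.01 -0.  ] shift [ 3.14 14.86 69.32]
t 0.8 tcp [0.2912 0.4236 0.1912] zaxis yaw -77.88 j [ 77.4   5.3 -19.3   0.  -65.4  24.7] F [ 1.7 -0.8  0.7] op 0.0869
```

Emit:
servo_tool(deltas=[[[0, 0, 0], [0, 1, 4.7], 8.7], [[0, 0, 0], [0, 2, 9.4], 8.7], [[0, 0, 0], [0, 3, 14.1], 8.7], [[0, 0, 0], [0, 4, 18.8], 8.7], [[0, 0, 0], [0, 5, 23.5], 8.7]])

```text
clock: 1.3
tool_pos: [0.3898, 0.2025, 0.1917]
orientation: [119.2, 89.9, 41.4]
force: [1.7, 0.1, 0.0]
opening: 0.0869
```

Emit:
servo_tool(deltas=[[[0, 0, 0], [0, 1, 4.7], 8.7], [[0, 0, 0], [0, 2, 9.4], 8.7], [[0, 0, 0], [0, 3, 14.1], 8.7], [[0, 0, 0], [0, 4, 18.8], 8.7], [[0, 0, 0], [0, 5, 23.5], 8.7]])

```text
clock: 1.8
tool_pos: [0.4887, -0.0186, 0.1921]
orientation: [108.0, 89.9, 30.2]
force: [1.4, 1.3, -0.2]
opening: 0.0867
```

```bash
python3 go.py .582 -.223 .14 -78
```

```text
turn [ 0.16 -0.04 -0.12] shift [ 5.21  4.81 21.95]
t 1.8 tcp [ 0.4887 -0.0186  0.1921] zaxis yaw -77.84 j [ 20.9   2.7 -22.1  -0.  -65.1  81.3] F [ 1.4  1.3 -0.2] op 0.0867
```

Emit:
servo_tool(deltas=[[[0, 0, 0], [1, 1, 4.6], 5], [[0, 0, 0], [2, 2, 9.2], 5], [[0, 0, 0], [3, 3, 13.8], 5], [[0, 0, 0], [4, 4, 18.4], 5], [[0, 0, 0], [4, 4.8, 21.9], 5]])

```text
clock: 2.3
tool_pos: [0.5815, -0.225, 0.1501]
orientation: [-168.2, 89.9, 113.9]
force: [0.9, 1.1, 0.3]
opening: 0.0532
```

Emit:
servo_tool(deltas=[[[0, 0, 0], [0, 0, 0], 5], [[0, 0, 0], [0, 0, 0], 5]])

```text
clock: 2.5
tool_pos: [0.581, -0.2259, 0.149]
orientation: [-138.5, 89.8, 143.4]
force: [-0.0, 0.1, -0.6]
opening: 0.0504
```

```bash
python3 go.py .582 -.223 .062 -78
python3 - <<'E'
from h import *
T=snap('top');S=snap('side')
a=cv2.resize(T['image'][140:200,350:450],None,fx=4,fy=4,interpolation=cv2.INTER_CUBIC)
b=cv2.resize(S['image'][180:310,300:430],None,fx=3,fy=3,interpolation=cv2.INTER_CUBIC)
b=b[:390,:390]; a=cv2.copyMakeBorder(a,0,150,0,0,cv2.BORDER_CONSTANT)
cv2.imwrite('pics/c.png',cv2.cvtColor(np.hstack([a,b]),cv2.COLOR_RGB2BGR))
print(proj(T,(.582,-.223,.085)),proj(S,(.582,-.223,.0825)))
E
```

```text
turn [-0.04 -0.13  0.12] shift [ 8.7   0.18 -0.25]
t 2.5 tcp [ 0.581  -0.2259  0.149 ] zaxis yaw -78.04 j [-3.400e+00  1.750e+01 -9.400e+00 -1.000e-01 -6.320e+01  1.054e+02] F [-0.   0.1 -0.6] op 0.0504
[410.93246073 165.66437895] [370.37619452 265.50152418]
```

View pics/c.png

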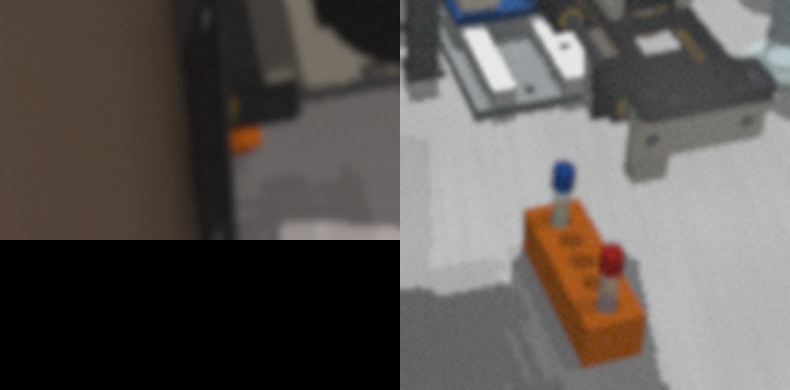

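Run:
```python
from h import *
S=snap('side')
p,R,o=pose()
for n,q in(('tcp',p),('near in',p+R.apply([0,0,.025])),('near out',p+R.apply([0,0,.046])),('far in',p+R.apply([0,0,-.025])),('near out y+',p+R.apply([0,.0095,.046])),('near out y-',p+R.apply([0,-.0095,.046])),('body',p+R.apply([-.066,0,0]))):
    a=proj(S,q); print(n,a.round(1),((a-[300,180])*3+[400,0]).round())
b=cv2.resize(S['image'][130:290,280:480],None,fx=4,fy=4,interpolation=cv2.INTER_CUBIC)[:600]
a=(proj(S,p)-[280,130])*4; cv2.circle(b,tuple(int(v) for v in a),4,(255,0,255),-1)
cv2.imwrite('pics/d.png',cv2.cvtColor(b,cv2.COLOR_RGB2BGR))
```

```text
tcp [373.  240.6] [619. 182.]
near in [378.2 249.2] [635. 207.]
near out [382.9 256.7] [649. 230.]
far in [367.9 232.4] [604. 157.]
near out y+ [387.6 255.6] [663. 227.]
near out y- [378.1 257.7] [634. 233.]
body [376.  213.5] [628. 101.]
```

View pics/d.png

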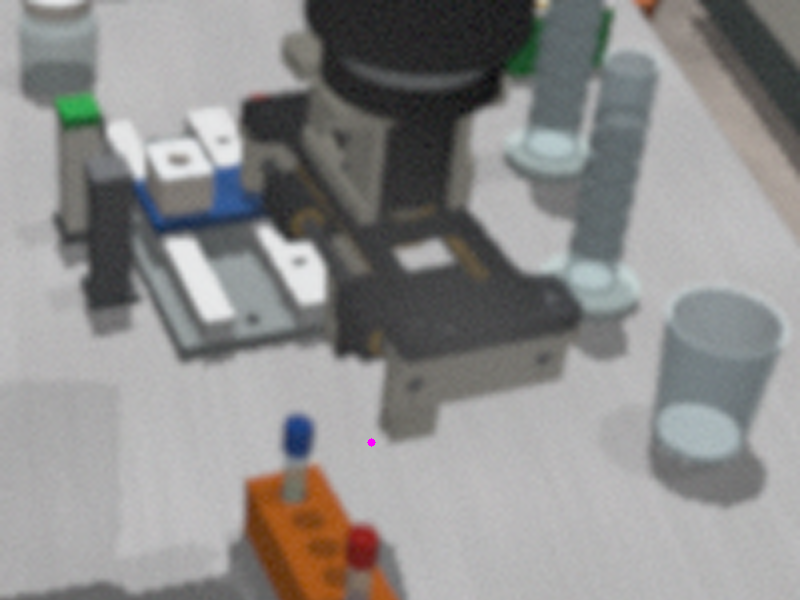

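The side view shows the finger tips (410,437 and ~355,352 in the crop) about 14 px above where the TCP projects (magenta 370,440); perhaps the fingers retract when open. I'll close in the air and compare.

Emit:
servo_tool(deltas=[[[0, 0, 0], [0, 0, 0], 1.7], [[0, 0, 0], [0, 0, 0], 1.7], [[0, 0, 0], [0, 0, 0], 1.7], [[0, 0, 0], [0, 0, 0], 1.7], [[0, 0, 0], [0, 0, 0], 1.7]])

```text
clock: 3.15
tool_pos: [0.5813, -0.224, 0.1506]
orientation: [173.2, 89.9, 95.4]
force: [0.1, -0.5, -0.1]
opening: 0.0185
```

Run:
```python
from h import *
S=snap('side')
p,R,o=pose(); print(p,o['opening'])
b=cv2.resize(S['image'][170:290,300:460],None,fx=5,fy=5,interpolation=cv2.INTER_CUBIC)[:600]
for q,c in(([0,0,0],(255,0,255)),([-.019,0,0],(0,255,0)),([-.066,-.039,.0965],(255,255,0)),([-.066,.039,.0965],(255,255,0)),([-.066,-.039,-.0965],(255,255,0))):
  a=(proj(S,p+R.apply(q))-[300,170])*5; cv2.circle(b,tuple(int(v) for v in a),4,c,-1); print(q,a.round())
cv2.imwrite('pics/e.png',cv2.cvtColor(b,cv2.COLOR_RGB2BGR))
```

```text
[ 0.58126429 -0.2240719   0.15047737] 0.017539724325423757
[0, 0, 0] [365. 353.]
[-0.019, 0, 0] [369. 315.]
[-0.066, -0.039, 0.0965] [389. 414.]
[-0.066, 0.039, 0.0965] [603. 368.]
[-0.066, -0.039, -0.0965] [191.  90.]
```

View pics/e.png

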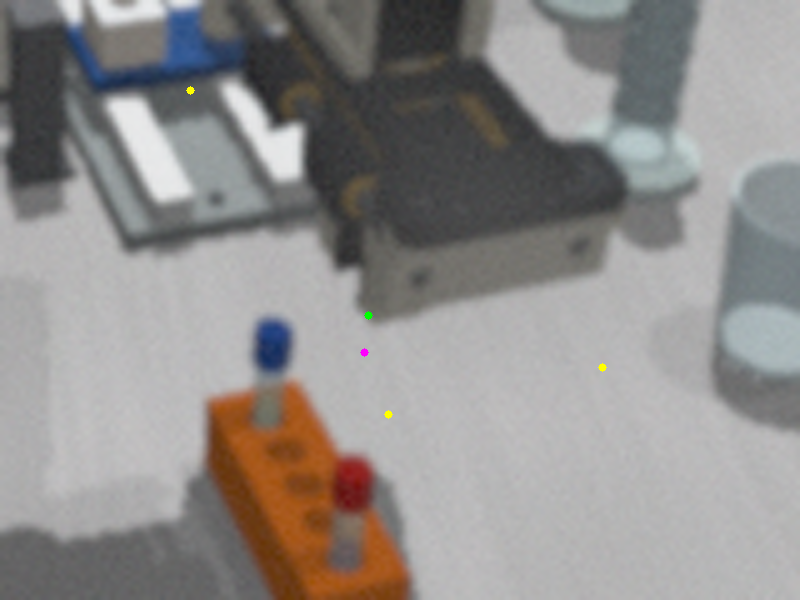

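The gripper's end plate and fingers appear ~17 px higher than predicted even when closed, while caps agree in both cameras. Check against the start image for a consistent offset.

Run:
```python
from h import *
S=snap('side'); im=cv2.imread('pics/side0.png')
p=np.array([.189,.648,.191]); R=Ro.from_euler('xyz',[6.099,89.917,-100.168],degrees=True)
b=cv2.resize(im[0:100,140:273],None,fx=6,fy=6,interpolation=cv2.INTER_CUBIC)
for q,c in(([0,0,.044],(255,0,255)),([0,0,-.044],(255,0,255)),([-.019,0,0],(0,255,0)),([-.066,-.039,.0965],(0,255,255)),([-.066,.039,.0965],(0,255,255)),([-.066,-.039,-.0965],(0,255,255))):
  a=(proj(S,p+R.apply(q))-[140,0])*6; cv2.circle(b,tuple(int(v) for v in a),4,c,-1); print(q,a.round())
cv2.imwrite('pics/f.png',b)
```

```text
[0, 0, 0.044] [397. 433.]
[0, 0, -0.044] [457. 381.]
[-0.019, 0, 0] [423. 373.]
[-0.066, -0.039, 0.0965] [269. 338.]
[-0.066, 0.039, 0.0965] [409. 349.]
[-0.066, -0.039, -0.0965] [414. 235.]
```

View pics/f.png

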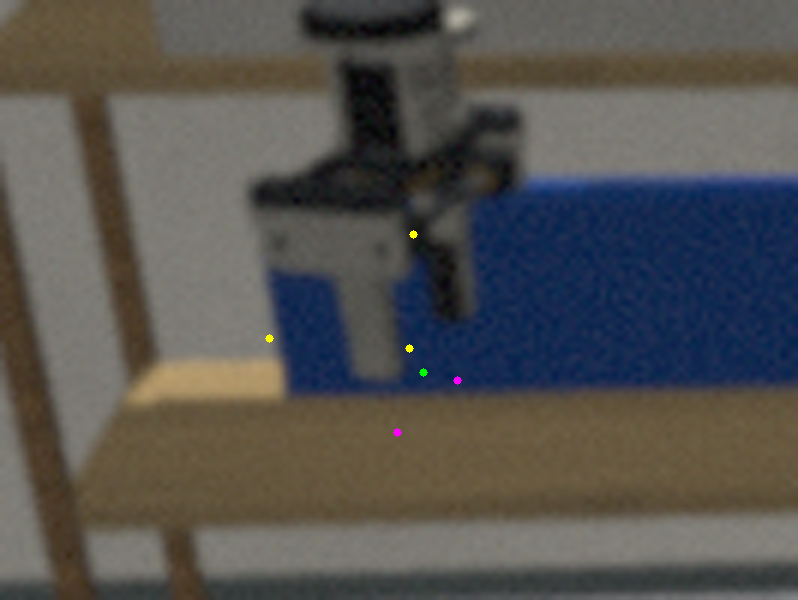

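Same consistent offset: tips and plate appear ~40 mm higher than the reported TCP (not a y shift, as the two distances agree only for z). I'll test by descending to reported z = 0.062 and closing: safe either way.

Emit:
servo_tool(deltas=[[[0, 0, 0], [0, 0, 0], 5], [[0, 0, 0], [0, 0, 0], 5], [[0, 0, 0], [0, 0, 0], 5], [[0, 0, 0], [0.5, 0, 0], 5]])

```text
clock: 3.65
tool_pos: [0.5817, -0.2243, 0.1459]
orientation: [134.0, 89.9, 56.1]
force: [-0.6, -0.4, -0.3]
opening: 0.0439
```

```bash
python3 go.py .582 -.223 .062 -78
```

```text
turn [ 0.13 -0.07 -0.07] shift [ 8.39  0.04 -0.11]
t 3.65 tcp [ 0.5817 -0.2243  0.1459] zaxis yaw -77.87 j [-3.200e+00  1.760e+01 -9.800e+00 -1.000e-01 -6.260e+01  1.054e+02] F [-0.6 -0.4 -0.3] op 0.0439
```

Emit:
servo_tool(deltas=[[[0, 0, 0], [2.5, 0, -0.1], 5], [[0, 0, 0], [5, 0, -0.1], 5], [[0, 0, 0], [7.5, 0, -0.1], 5], [[0, 0, 0], [8.4, 0, -0.1], 5], [[0, 0, 0], [8.4, 0, -0.1], 5]])

```text
clock: 4.15
tool_pos: [0.5806, -0.2231, 0.0604]
orientation: [-139.4, 89.8, 142.7]
force: [-0.5, 0.0, 0.2]
opening: 0.0499
```

Emit:
servo_tool(deltas=[[[0, 0, 0], [0, 0, 0], 1.2], [[0, 0, 0], [0, 0, 0], 1.2], [[0, 0, 0], [0, 0, 0], 1.2], [[0, 0, 0], [0, 0, 0], 1.2], [[0, 0, 0], [0, 0, 0], 1.2]])

```text
clock: 4.65
tool_pos: [0.5808, -0.2232, 0.061]
orientation: [-152.7, 89.9, 129.5]
force: [0.3, 0.5, 0.1]
opening: 0.016
```

Emit:
servo_tool(deltas=[[[0, 0, 0], [0, 0, 0], 1.2], [[0, 0, 0], [0, 0, 0], 1.2], [[0, 0, 0], [0, 0, 0], 1.2]])

```text
clock: 4.95
tool_pos: [0.5808, -0.2231, 0.061]
orientation: [-153.3, 89.9, 128.8]
force: [-0.4, 0.4, -0.4]
opening: 0.0123
```

Run:
```python
from h import *
S=snap('side');p,R,o=pose();print(p,o['opening'])
b=cv2.resize(S['image'][200:300,310:443],None,fx=6,fy=6,interpolation=cv2.INTER_CUBIC)
cv2.imwrite('pics/g.png',cv2.cvtColor(b,cv2.COLOR_RGB2BGR))
```

```text
[ 0.58075314 -0.22317234  0.06096104] 0.011901269498867596
```

View pics/g.png

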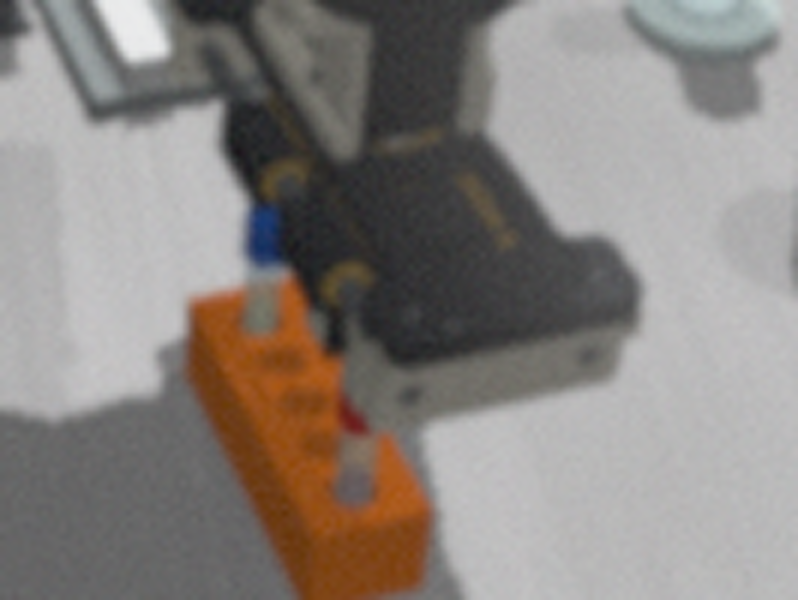

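The jaws closed to 12 mm on nothing, with the red cap (350,415) just below them: the real tips are ~40 mm above the reported TCP. All heights I need are relative to the cap grasp, so I descend 39 mm and regrasp, watching force.

Emit:
servo_tool(deltas=[[[0, 0, 0], [0, 0.1, 0], 4.5], [[0, 0, 0], [0, 0.1, 0], 4.5], [[0, 0, 0], [0, 0.1, 0], 4.5], [[0, 0, 0], [0, 0.1, 0], 4.5], [[0, 0, 0], [0, 0.1, 0], 4.5]])

```text
clock: 5.5
tool_pos: [0.5818, -0.2229, 0.061]
orientation: [-152.3, 89.9, 129.8]
force: [-0.4, -0.3, 0.6]
opening: 0.0436
```

Emit:
servo_tool(deltas=[[[0, 0, 0], [0.8, 0, 0], 4.5], [[0, 0, 0], [1.6, 0, 0], 4.5], [[0, 0, 0], [2.4, 0, 0], 4.5], [[0, 0, 0], [3.2, 0, 0], 4.5], [[0, 0, 0], [3.9, 0, 0], 4.5]])

```text
clock: 6.0
tool_pos: [0.5813, -0.2228, 0.0208]
orientation: [-137.8, 89.8, 144.3]
force: [-0.4, -0.2, 0.1]
opening: 0.0449
```

Emit:
servo_tool(deltas=[[[0, 0, 0], [0, 0, 0], 1.2], [[0, 0, 0], [0, 0, 0], 1.2], [[0, 0, 0], [0, 0, 0], 1.2], [[0, 0, 0], [0, 0, 0], 1.2], [[0, 0, 0], [0, 0, 0], 1.2]])

```text
clock: 6.5
tool_pos: [0.5816, -0.2228, 0.0212]
orientation: [-148.9, 89.9, 133.3]
force: [-0.5, 0.1, 0.9]
opening: 0.016
```

Emit:
servo_tool(deltas=[[[0, 0, 0], [0, 0, 0], 1.2], [[0, 0, 0], [0, 0, 0], 1.2], [[0, 0, 0], [0, 0, 0], 1.2]])

```text
clock: 6.8
tool_pos: [0.5816, -0.2229, 0.0213]
orientation: [-151.4, 89.9, 130.8]
force: [0.4, -0.2, -0.3]
opening: 0.0158
```

Emit:
servo_tool(deltas=[[[0, 0, 0], [-1, 0, 0], 1.2], [[0, 0, 0], [-3.5, 0, 0], 1.2], [[0, 0, 0], [-6.5, 0, 0], 1.2], [[0, 0, 0], [-9.5, 0, 0], 1.2], [[0, 0, 0], [-9.5, 0, 0], 1.2]])

```text
clock: 7.3
tool_pos: [0.5848, -0.2237, 0.122]
orientation: [75.5, 89.6, -2.3]
force: [0.5, 0.7, 0.7]
opening: 0.0161
```

```bash
python3 go.py .5305 .1605 .116 -78.7
python3 - <<'E'
from h import *
S=snap('side');p,R,o=pose()
print([x for x in blobs(S,(0,150,60),(6,255,255),10)])
b=cv2.resize(S['image'][180:300,310:470],None,fx=5,fy=5,interpolation=cv2.INTER_CUBIC)
cv2.imwrite('pics/i.png',cv2.cvtColor(b,cv2.COLOR_RGB2BGR))
E
```

```text
turn [ 0.88  0.09 -0.37] shift [  0.55   2.8  -38.71]
t 7.3 tcp [ 0.5848 -0.2237  0.122 ] zaxis yaw -77.82 j [ -3.1  18.7 -11.5  -0.  -59.4 105.3] F [0.5 0.7 0.7] op 0.0161
[([355, 42, 6, 5, 23], [357.5, 43.7]), ([296, 93, 41, 34, 662], [316.6, 112.1]), ([342, 154, 8, 12, 62], [345.3, 158.7])]
```

View pics/i.png

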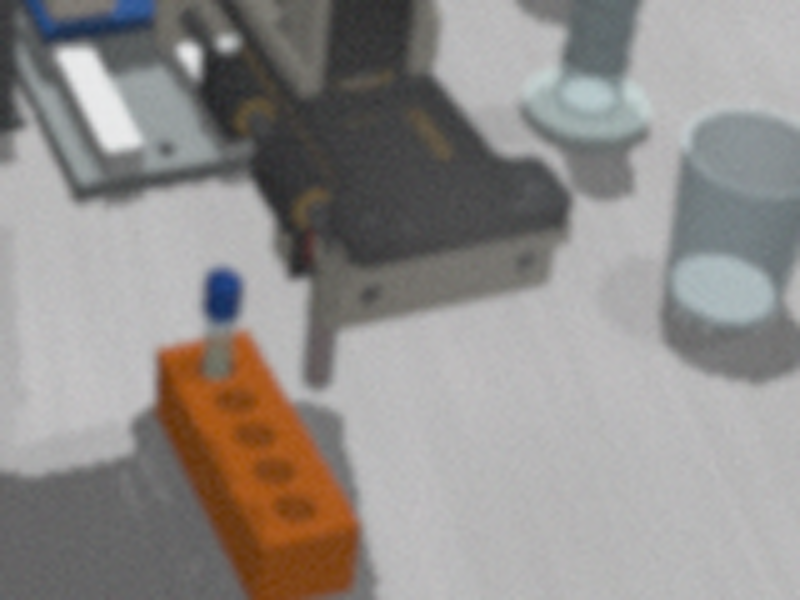

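Tube lifted upright, its bottom at crop (318,383); blue tube undisturbed. Move over the socket.

Emit:
servo_tool(deltas=[[[0, 0, 0], [0, 0.3, -4], 1.2], [[0, 0, 0], [0, 0.6, -8.3], 1.2], [[0, 0, 0], [0, 0.9, -12.6], 1.2], [[0, 0, 0], [0, 1.2, -16.9], 1.2], [[0.9, 0, 0], [0, 1.5, -20.5], 1.2]])

```text
clock: 7.85
tool_pos: [0.5539, -0.018, 0.1193]
orientation: [95.1, 89.8, 16.4]
force: [0.7, 0.7, -0.2]
opening: 0.0162
```

```bash
python3 go.py .530 .1602 .120 -78.7
```

```text
turn [-0.05 -0.02 -0.17] shift [ -0.06   1.13 -17.94]
t 7.85 tcp [ 0.5539 -0.018   0.1193] zaxis yaw -78.75 j [ 18.4  12.5 -20.6   0.  -56.7  82.8] F [ 0.7  0.7 -0.2] op 0.0162
```

Emit:
servo_tool(deltas=[[[0, 0, 0], [0, 0.3, -4.5], 1.2], [[0, 0, 0], [0, 0.6, -9], 1.2], [[0, 0, 0], [0, 0.9, -13.5], 1.2], [[0, 0, 0], [0, 1.1, -17], 1.2], [[0, 0, 0], [0, 1.1, -17.9], 1.2]])

```text
clock: 8.35
tool_pos: [0.529, 0.1627, 0.119]
orientation: [97.1, 89.8, 18.5]
force: [-0.2, -0.4, -0.8]
opening: 0.016
```

Emit:
servo_tool(deltas=[[[0, 0, 0], [0.8, 0, 0], 1.2], [[0, 0, 0], [1.5, 0, 0], 1.2], [[0, 0, 0], [1.5, 0, 0], 1.2]])

```text
clock: 8.65
tool_pos: [0.528, 0.1611, 0.1022]
orientation: [-29.0, 90.0, -107.6]
force: [0.4, -0.0, 0.1]
opening: 0.0161
```

```bash
python3 go.py .530 .1602 .09 -78.7
python3 - <<'E'
from h import *
S=snap('side');p,R,o=pose()
tb=.006+p[2]-.0213; print('tube bottom z',tb,'pred px tube bot at socket xy',proj(S,(.5305,.1605,tb)),'mouth',proj(S,(.5305,.1605,.073)),proj(S,(.5305,.1605,tb+.03)))
b=cv2.resize(S['image'][120:220,270:403],None,fx=6,fy=6,interpolation=cv2.INTER_CUBIC)
cv2.imwrite('pics/j.png',cv2.cvtColor(b,cv2.COLOR_RGB2BGR))
E
```

```text
turn [0.05 0.04 0.02] shift [1.22 0.18 0.12]
t 8.65 tcp [0.528  0.1611 0.1022] zaxis yaw -78.65 j [ 37.3  13.4 -22.    0.  -54.6  64. ] F [ 0.4 -0.   0.1] op 0.0161
tube bottom z 0.08756703694115421 pred px tube bot at socket xy [325.108543   164.38907894] mouth [325.012731   168.94469263] [325.31038582 154.79197326]
```

View pics/j.png

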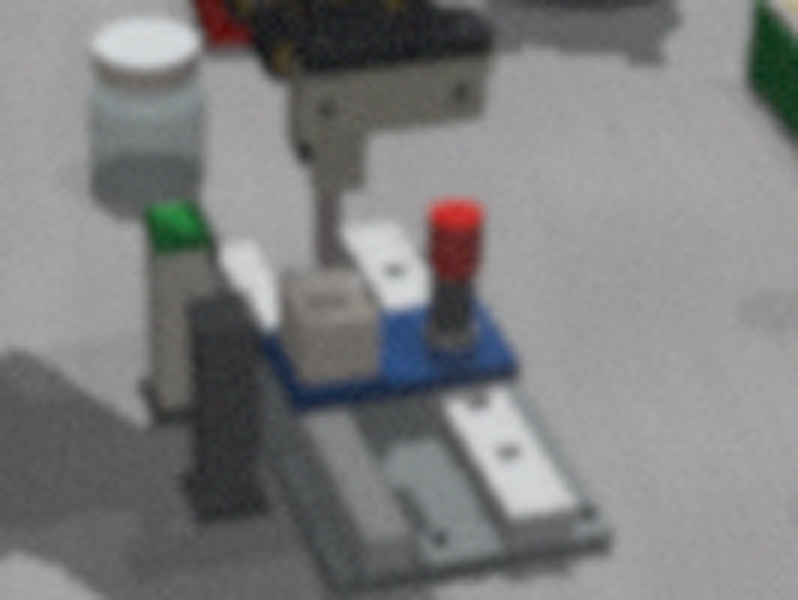

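Tube hangs at crop x≈328, bottom y≈265, the mouth at (327,299): nearly aligned. Sub-pixel check numerically.

Run:
```python
from h import *
S=[snap('side')['image'].astype(float).mean(2) for _ in range(4)]
g=np.mean(S,0); s=snap('side')
for r in range(151,166): print(r,g[r,316:336].round().astype(int))
print()
for r in range(166,174): print(r,g[r,314:338].round().astype(int))
for q in((.5305,.1605,.073),(.5315,.1605,.073),(.5305,.1615,.073)): print(proj(s,q))
```

```text
151 [162 163 163 161 161 151 128  98  86  86  92 109 124 131 139 150 158 158
 158 158]
152 [164 162 163 164 163 154 133 102  84  82  97 125 144 150 153 156 157 158
 159 158]
153 [163 164 163 163 160 154 133 102  83  83 103 132 153 158 158 157 157 157
 158 157]
154 [163 163 163 164 162 156 135 104  83  86 105 136 157 159 159 158 158 157
 158 157]
155 [162 162 163 163 161 154 134 102  84  85 104 136 157 159 159 157 157 158
 159 159]
156 [163 162 163 163 162 153 132 101  82  87 106 137 158 164 164 165 168 169
 169 169]
157 [161 162 163 163 160 154 131 102  83  85 109 146 170 179 180 185 188 191
 189 188]
158 [164 161 161 162 162 153 134 101  82  85 116 156 185 194 198 202 203 205
 202 199]
159 [162 160 161 161 162 155 133 101  82  84 111 157 191 203 206 210 211 210
 208 204]
160 [160 160 162 161 160 154 133 102  84  83 102 142 185 203 206 210 211 212
 208 204]
161 [160 161 160 160 161 154 132 103  83  80  87 122 165 191 204 208 210 212
 210 207]
162 [162 159 159 160 161 154 136 104  86  79  83 100 133 171 195 206 208 209
 210 207]
163 [160 156 156 156 159 153 137 112  94  89  90  91 110
[... 413 characters left out ...]
68 [205 186 145 118 120 127 129 127 125 127 129 132 134 141 140 138 129 124
 152 189 206 210 212 212]
169 [207 189 144 112 116 122 122 117 114 113 114 118 122 129 134 138 130 120
 135 172 200 209 210 208]
170 [208 189 144 109 109 119 120 115 108 107 110 112 116 124 131 137 135 126
 124 150 182 195 195 191]
171 [206 190 144 103 103 114 120 119 114 115 118 120 123 131 135 138 139 133
 125 126 149 156 153 150]
172 [199 189 144 102  96 109 118 122 121 121 124 129 133 135 134 135 135 134
 124 111 110 113 107 106]
173 [181 178 135  98  93 103 114 119 121 118 122 127 126 126 124 124 123 119
 113 101  92  86  87  85]
[325.012731   168.94469263]
[325.37683281 168.92952213]
[324.97468981 168.74964642]
```

Lateral alignment is within ~0.6 mm; shift 1 mm along the jaw axis and descend with force checks.

Emit:
servo_tool(deltas=[[[0, 0, 0], [0, 0, 0.1], 1.2], [[0, 0, 0], [0.5, 0, 0.1], 1.2], [[0, 0, 0], [1, 0, 0.1], 1.2], [[0, 0, 0], [1.4, 0, 0.1], 1.2], [[0, 0, 0], [1.8, 0, 0.1], 1.2]])

```text
clock: 9.45
tool_pos: [0.5294, 0.1611, 0.0856]
orientation: [94.3, 89.9, 15.6]
force: [-0.4, -0.2, 0.0]
opening: 0.0159
```

Emit:
servo_tool(deltas=[[[0, 0, 0], [0.3, -0.1, 0.1], 1.2], [[0, 0, 0], [0.6, -0.1, 0.1], 1.2], [[0, 0, 0], [0.9, -0.1, 0.1], 1.2]])

```text
clock: 9.75
tool_pos: [0.5286, 0.16, 0.0763]
orientation: [94.2, 89.9, 15.5]
force: [0.2, 0.1, -0.8]
opening: 0.0155
```

Emit:
servo_tool(deltas=[[[0, 0, 0], [0.3, 0, 0], 1.2], [[0, 0, 0], [0.6, 0, 0], 1.2], [[0, 0, 0], [0.9, 0, 0], 1.2], [[0, 0, 0], [1.2, 0, 0], 1.2]])

```text
clock: 10.15
tool_pos: [0.5287, 0.16, 0.0641]
orientation: [94.6, 89.9, 16.0]
force: [0.4, -0.2, -0.1]
opening: 0.0161
```

Emit:
servo_tool(deltas=[[[0, 0, 0], [0.2, 0, 0], 1.2], [[0, 0, 0], [0.4, 0, 0], 1.2], [[0, 0, 0], [0.4, 0, 0], 1.2]])

```text
clock: 10.45
tool_pos: [0.5289, 0.1601, 0.0602]
orientation: [92.4, 89.8, 13.8]
force: [-0.5, 0.5, 1.1]
opening: 0.0162
```

Emit:
servo_tool(deltas=[[[0, 0, 0], [0.1, 0, 0], 1.2], [[0, 0, 0], [0.2, 0, 0], 1.2]])

```text
clock: 10.65
tool_pos: [0.5301, 0.1605, 0.0595]
orientation: [92.3, 89.7, 13.7]
force: [-1.9, 0.2, 13.6]
opening: 0.0161
```

Seated (13.6 N at the expected height). Release and rise.

Emit:
servo_tool(deltas=[[[0, 0, 0], [-0.1, 0, 0], 4.5], [[0, 0, 0], [-0.1, 0, 0], 4.5], [[0, 0, 0], [-0.1, 0, 0], 4.5], [[0, 0, 0], [-0.1, 0, 0], 4.5], [[0, 0, 0], [-0.1, 0, 0], 4.5]])

```text
clock: 11.15
tool_pos: [0.53, 0.1604, 0.0603]
orientation: [91.0, 89.7, 12.4]
force: [0.0, -0.9, 0.4]
opening: 0.044
```

Emit:
servo_tool(deltas=[[[0, 0, 0], [-1, 0, 0], 5], [[0, 0, 0], [-2.5, 0, 0], 5], [[0, 0, 0], [-4.5, 0, 0], 5], [[0, 0, 0], [-6, 0, 0], 5], [[0, 0, 0], [-6, 0, 0], 5]])

```text
clock: 11.65
tool_pos: [0.5312, 0.1611, 0.1232]
orientation: [98.8, 89.5, 20.2]
force: [-0.0, -0.3, -0.2]
opening: 0.0504
```

```bash
python3 go.py .588 .172 .085 -78.7
```

```text
turn [ 0.15 -0.08 -0.53] shift [3.87 5.75 0.07]
t 11.65 tcp [0.5312 0.1611 0.1232] zaxis yaw -78.55 j [ 37.2  12.2 -20.6   0.2 -56.7  64.1] F [-0.  -0.3 -0.2] op 0.0504
```

Emit:
servo_tool(deltas=[[[0, 0, -0.3], [0, 2.5, 0], 5], [[0, 0, -0.5], [0, 5, 0], 5], [[0, 0, -0.5], [0, 5.8, 0], 5], [[0, 0, -0.5], [0, 5.8, 0], 5], [[0, 0, -0.5], [0, 5.8, 0], 5]])

```text
clock: 12.15
tool_pos: [0.5871, 0.1722, 0.123]
orientation: [-136.8, 89.9, 144.7]
force: [-0.4, -0.3, 0.2]
opening: 0.0503
```

```bash
python3 go.py .5885 .172 .035 -78.7
python3 - <<'E'
from h import *
S=snap('side');T=snap('top')
print([b for b in blobs(S,(0,150,60),(6,255,255),8) if 300<b[0][0]<400 and b[0][1]>130])
print('exp redcap seated',proj(S,(.5305,.1605,.12)),'knob',proj(S,(.589,.172,.094)))
E
```

```text
turn [ 0.13 -0.07  0.06] shift [8.8  0.15 0.06]
t 12.15 tcp [0.5871 0.1722 0.123 ] zaxis yaw -78.57 j [ 34.6  17.6 -12.9  -0.1 -59.5  66.9] F [-0.4 -0.3  0.2] op 0.0503
[([321, 152, 3, 6, 12], [321.9, 154.2]), ([343, 155, 6, 11, 40], [345.3, 159.3])]
exp redcap seated [325.32702845 154.00065928] knob [345.9850195 159.3063647]
```

Emit:
servo_tool(deltas=[[[0, 0, 0], [2, 0.1, 0], 5], [[0, 0, 0], [4, 0.1, 0], 5], [[0, 0, 0], [5.5, 0.1, 0], 5], [[0, 0, 0], [7, 0.1, 0], 5], [[0, 0, 0], [7.5, 0.1, 0], 5]])

```text
clock: 12.75
tool_pos: [0.5865, 0.1721, 0.0474]
orientation: [-110.9, 89.9, 170.6]
force: [-0.1, -1.3, 0.9]
opening: 0.0503
```

Emit:
servo_tool(deltas=[[[0, 0, 0], [0.6, 0, 0], 5], [[0, 0, 0], [1.1, 0, 0], 5], [[0, 0, 0], [1.1, 0, 0], 5]])

```text
clock: 13.05
tool_pos: [0.5862, 0.1721, 0.0361]
orientation: [-105.7, 89.8, 175.8]
force: [-0.4, -0.8, 0.4]
opening: 0.0501
```

Emit:
servo_tool(deltas=[[[0, 0, 0], [0, 0, 0], 2], [[0, 0, 0], [0, 0, 0], 2], [[0, 0, 0], [0, 0, 0], 2], [[0, 0, 0], [0, 0, 0], 2], [[0, 0, 0], [0, 0, 0], 2]])

```text
clock: 13.55
tool_pos: [0.5865, 0.1714, 0.0365]
orientation: [-92.4, 89.9, -170.9]
force: [1.8, -4.1, 1.4]
opening: 0.0253
```

```bash
python3 go.py .5885 .172 .035 -78.7
```

```text
turn [ 0.16 -0.01  0.14] shift [ 0.15  0.21 -0.02]
t 13.55 tcp [0.5865 0.1714 0.0365] zaxis yaw -78.54 j [ 34.5  22.6 -18.4  -0.1 -49.1  67. ] F [ 1.8 -4.1  1.4] op 0.0253
```

Gripped (25 mm). Pull up 13 mm.

Emit:
servo_tool(deltas=[[[0, 0, 0], [-0.4, 0, 0], 2], [[0, 0, 0], [-0.8, 0, 0], 2], [[0, 0, 0], [-1.3, 0, 0], 2], [[0, 0, 0], [-1.3, 0, 0], 2]])

```text
clock: 13.95
tool_pos: [0.5864, 0.1715, 0.0499]
orientation: [-96.3, 89.9, -174.9]
force: [3.3, -0.9, -5.8]
opening: 0.0252
```

```bash
python3 go.py .5787 .2106 .0495 -78.7
```

```text
turn [ 0.16 -0.02  0.14] shift [ 0.04  0.02 -3.98]
t 13.95 tcp [0.5864 0.1715 0.0499] zaxis yaw -78.54 j [ 34.6  21.8 -17.6  -0.1 -50.7  67. ] F [ 3.3 -0.9 -5.8] op 0.0252
```

Spring force ≈5 N as expected: unlocked. Slide 40 mm toward the reader (tool −z).

Emit:
servo_tool(deltas=[[[0, 0, 0], [0, 0, -0.8], 2], [[0, 0, 0], [0, 0, -1.8], 2], [[0, 0, 0], [0, 0, -2.8], 2], [[0, 0, 0], [0, 0, -3.5], 2], [[0, 0, 0], [0, 0, -3.9], 2]])

```text
clock: 14.45
tool_pos: [0.5785, 0.2109, 0.0498]
orientation: [-99.8, 89.9, -178.3]
force: [4.0, -0.9, -6.6]
opening: 0.0255
```

```bash
python3 go.py .5786 .2107 .0495 -78.6
```

```text
turn [ 0.11 -0.02  0.13] shift [0.03 0.   0.02]
t 14.45 tcp [0.5785 0.2109 0.0498] zaxis yaw -78.49 j [ 38.1  22.1 -17.   -0.1 -51.   63.5] F [ 4.  -0.9 -6.6] op 0.0255
```

Displacement is 40.2 mm. Lower the pin.

Emit:
servo_tool(deltas=[[[0, 0, 0], [0.3, 0, 0], 2], [[0, 0, 0], [0.6, 0, 0], 2], [[0, 0, 0], [0.9, 0, 0], 2], [[0, 0, 0], [1.2, 0, 0], 2], [[0, 0, 0], [1.2, 0, 0], 2]])

```text
clock: 14.95
tool_pos: [0.5786, 0.2105, 0.0374]
orientation: [-94.6, 89.9, -173.1]
force: [4.0, -0.3, -5.2]
opening: 0.0254
```

```bash
python3 go.py .5786 .2107 .0365 -78.6
```

```text
turn [ 0.09 -0.01  0.14] shift [ 0.09  0.   -0.01]
t 14.95 tcp [0.5786 0.2105 0.0374] zaxis yaw -78.51 j [ 38.1  22.9 -17.7  -0.1 -49.5  63.5] F [ 4.  -0.3 -5.2] op 0.0254
```

Emit:
servo_tool(deltas=[[[0, 0, 0], [0.05, 0, 0], 2], [[0, 0, 0], [0.1, 0, 0], 2], [[0, 0, 0], [0.1, 0, 0], 2]])

```text
clock: 15.25
tool_pos: [0.5787, 0.2104, 0.0366]
orientation: [-93.7, 89.9, -172.2]
force: [2.4, -0.6, -2.2]
opening: 0.0251
```

```bash
python3 go.py .5786 .2107 .0365 -78.6
python3 - <<'E'
from h import *
S=snap('side');T=snap('top');p,R,o=pose();print(np.round(o['force'],1))
print([b for b in blobs(S,(0,150,60),(6,255,255),8) if 290<b[0][0]<400 and b[0][1]>130])
for z in (.094,.099,.103): print('knob',z,proj(S,(.589-.0078,.172+.0392,z)))
b=cv2.resize(S['image'][110:210,270:403],None,fx=6,fy=6,interpolation=cv2.INTER_CUBIC)
cv2.imwrite('pics/k.png',cv2.cvtColor(b,cv2.COLOR_RGB2BGR))
E
```

```text
turn [ 0.08 -0.01  0.13] shift [ 0.01  0.   -0.03]
t 15.25 tcp [0.5787 0.2104 0.0366] zaxis yaw -78.52 j [ 38.1  23.  -17.7  -0.1 -49.4  63.5] F [ 2.4 -0.6 -2.2] op 0.0251
[ 2.6 -1.8 -2.4]
[([316, 145, 4, 4, 9], [317.4, 146.4])]
knob 0.094 [341.23305513 152.22245792]
knob 0.099 [341.30468386 150.66724274]
knob 0.103 [341.36224032 149.41756709]
```

View pics/k.png

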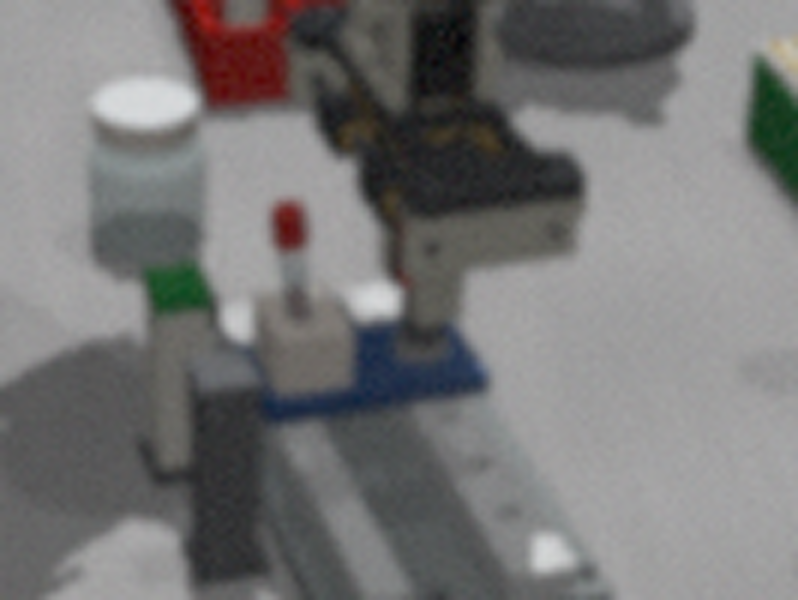

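Picture: tube (red cap 288,225) stands in the socket, the carriage is one hole toward the green-topped reader, fingers on the knob. Press slightly more to confirm the pin bottoms.

Emit:
servo_tool(deltas=[[[0, 0, 0], [0.05, 0, 0], 2], [[0, 0, 0], [0.1, 0, 0], 2], [[0, 0, 0], [0.1, 0, 0], 2], [[0, 0, 0], [0.1, 0, 0], 2]])

```text
clock: 15.75
tool_pos: [0.5788, 0.2105, 0.0364]
orientation: [-96.4, 89.9, -174.9]
force: [-1.0, -2.1, 5.4]
opening: 0.0253
```

The stop is firm (+5.4 N, z 0.0364 vs 0.0365 when first gripped; travel 39.9 mm). Hand in.

```bash
python3 -c "
from plant import ctrl
o=ctrl.get_obs();print(o['clock'],o['force'],o['opening']);print(ctrl.close_job())"
```

```text
15.75 [-0.99840169 -2.08677032  5.38490329] 0.025262561499302238
the job is handed in; nothing more can be done
None
```

The job is done and handed in at 15.75 s, with no verdict reported. The red-capped tube is seated in the socket and released. The carriage is locked one hole along on the reader side, and the gripper still holds the plunger knob.

**Last checks:**
- **Tube:** it met the socket floor with 13.6 N at the expected height. It stands in the socket in the last picture, perhaps leaning slightly within its clearance.
- **Carriage:** it moved 39.9 mm from its starting hole.
- **Pin:** it came down to a firm stop with +5.4 N. The tool height there was 0.0364 m, against 0.0365 m when I first gripped the knob with the pin in.
- **Things to leave alone:** the blue-capped tube was still standing in its rack when I lifted the red one. The jar was in view and standing in the last picture. I did not look at the amber bottle again after the first pictures.

**What disagreed:**
- The fingertips appeared about 40 mm higher in the side camera than the reported tool position.
- My first closing, above the cap, held nothing and confirmed this. From then on I took heights relative to the cap grasp.
- I viewed 12 pictures, two over the budget of 10.

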